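Tighten the filter holder's screw eye with a tommy bar

ROBOT

A 6-joint arm with a two-finger parallel gripper is mounted at the origin on the work surface. World frame = base frame: x ahead of the robot, y to its left, z up, the work surface at z = 0. Lengths are in m, angles in rad, forces in N, time in s.
With the tool pointing down it reaches from about 0.25 to 0.775 m from the base axis. Payload 4 kg.
Tool frame: the origin (TCP) lies between the finger pads; the fingertips stand 14 mm ahead of it and the grasp point (between the pads) lies 5 mm behind it (tip_reach is the distance from the TCP to the fingertips, in m); z points along the fingers, y is the line along which they close (so a half turn about z gives the same grasp; the last joint's range is limited). The gripper opens to 94 mm and grips with 3 to 60 N. Pads are 16 mm wide; open, the fingers measure 119 mm over their backs; the gripper's body (75 mm by 177 mm) begins 78 mm behind the grasp point.
Start: joints at [-1.307, 0.087, 1.371, -0, 1.684, -0.103], TCP at [0.197, -0.513, 0.22] pointing down, gripper open.
Joint ranges: [-3.1, 3.1], [-0.76, 2.03], [0.27, 2.55], [-1.08, 4.22], [0.17, 2.65], [-2.57, 2.57]. Speed limits (rad/s): [2.79, 2.79, 3.14, 3.14, 3.14, 3.14].

INTERFACE

Orientations are given as [roll, pitch, yaw] about the fixed x, y, z axes, in that order (R = Rz(yaw) Ry(pitch) Rx(roll)).
In Python, from bench import * gives the robot as it stands. The module is installed in compiled form; this text tells all that it offers.
- The arm moves only by the tool servo_tool, never from a script. Its argument "targets" is a list of rows, each a list of 4 numbers: the shift along the tool's x, y, z in cm, then the turn about the tool's z in degrees. A call has 1 to 8 rows; each row is the pose to reach, as a shift and turn from the pose commanded when the call began, along the tool's axes at that moment; what a row does not reach only later rows make up. A row lasts 1/8 s, in which the tool goes at most 62.5 mm and 10.7 degrees, less where a joint would pass 70% of its speed; a pose out of reach is approached as far as the arm can. A call with a gripper value outside its range is refused whole. "claw" is the closure in counts, from 0 (fully open) to 255 (shut), set as the call begins (left out, the last holds). The fingers move at their own pace and stop on an object; the grip force is fixed at half the most. Time passes only in rows, so rows that repeat a pose let the fingers close. It gives the time, the measured TCP pose, the force, the opening and the grip force at its end, in the units of the state.
- get_obs(): the state, without advancing time (a new reading comes with each control period).
- snapshot(name): name is "scene" or "top" or "wrist"; returns the picture (384x512x3 uint8, blue, green, red); there is no depth.
- camera_model(name): a dict with "camera_matrix" (3x3 intrinsics, pixels), "k1" (the pictures are not rectified: a ray, as slopes to the right and down, at radius r is drawn at 1 + k1 r^2 times it, then the intrinsics apply), "camera_from_world" (4x4, takes a point from world to camera coordinates). Camera axes: x right, y up, looking along -z (the intrinsics and any distortion apply to the point x, -y, -z); pixel columns grow to the right and rows downward; lengths in m; the calibration is good to about 2 mm. A picture is of the moment at which its call begins: read the wrist's pose just before it. camera_model takes no time and is no camera call; for the wrist camera it gives the pose at the moment of the call.
- close_job(): hands the job in; it is judged then, once.
The state is a dict: "time": time; "joint_positions": joint angles; "qvel": joint speeds; "joint_torque": joint torques, N m; "tool_pos": TCP position; "ee_rot": TCP orientation; "wrist_force": force on the tool from outside, world axes, zero at the start; "wrist_torque": the same for the moment, N m; "width": finger opening in m; "finger_force": force on a finger pad.
Only numpy, scipy, OpenCV 4.12 (cv2) and the standard library are available. Lean on these libraries where they do the work, as an engineer would, in place of code of your own. Each camera call takes 0.05 s, during which the arm holds its last target. There are 200 camera calls.

TASK

Take the steel bar from its cradle, slide it through the loop of the screw eye on the filter holder and, with the bar, turn the eye clockwise (seen from above) until it seats on the brass washer and just drags the washer round with it: the washer's tab must shift by about 3 to 4 mm, never more than 5 mm. Then draw the bar out and lay it back in the cradle's two notches. Turn the eye by the bar only, do not force the bar hard against it, and leave the other lab ware alone.

Things in the scene. Friction and masses are not known exactly. Their poses are not given: they have to be found in the camera images.
- rod: plain steel tommy bar, round, 10 mm diameter, 190 mm long with hemispherical ends, 0.11 kg; origin at its centre, x along its length (both ends alike; it may have rolled about x). Starts lying in the two notches of the cradle, its axis about 38 mm above the bench.
- cradle: grey plastic cradle fixed to the bench: base 150 x 50 x 8 mm with two V-notched posts 12 mm thick, centred 55 mm either side of the middle along its x, tops 49 mm above the bench; origin at the centre of the underside, x along the bar's lie, z up. The bar is free between the posts for gripping at its middle (98 mm gap). The bar lies about 38 mm above the origin when in the notches.
- rest (a point): where the bar's centre lies when the bar is in the cradle's notches (38 mm above the bench); axes as the cradle's. Open V notches: lower the bar straight into them from above.
- loop (a point): centre of the steel screw eye's loop, 84 mm above the bench; local x is the axis through the hole (level), z is the screw's vertical axis, through this point. Hole round (twelve-sided), 15 mm across; loop 14 mm deep along x, 25 mm across outside. A 10 mm bar in it has about 0.3 rad of yaw play each way before it bears on both lips and turns the eye.
- eye: the steel screw eye (collar, shank and loop); origin under its collar, on the screw axis. Turns on the spot, clockwise from above to tighten. Running down is light, 0.07 N m (1 N at 75 mm), for an unmarked 0.3 to 0.95 rad; then the collar seats, and turning on drags the washer: about 0.33 N m, slowly rising (4 to 5 N at 75 mm). Stays where left. One sweep suffices with the bar held on the robot's side.
- holder: stainless pressure filter holder, bolted down: square aluminium base 150 mm wide and 10 mm thick, round body with a lid 104 mm in diameter, lid top 53 mm above the bench; origin at the centre of the underside, the screw eye stands on its vertical axis; nothing on the lid but the eye, washer and low bolt heads (57 mm).
- tab (a point): outer end of the small tab of the brass washer under the eye's collar, 18 mm from the screw axis and 55 mm above the bench. It stays still while the eye runs down and moves clockwise round the screw axis only once the eye has seated (18 mm of radius: 0.2 rad is 3.6 mm); the washer stays where it is left.
- vial_rack: bystander: steel rack 70 x 160 mm with capped vials, 65 mm high, fixed; origin at the centre of its underside
- reagent: bystander: amber bottle, 56 mm diameter, 110 mm high; origin at the centre of its underside
- beaker: bystander: glass cup, 60 mm diameter, 70 mm high; origin at the centre of its underside
Things that resemble listed ones, but are neither listed nor needed, are in the scene too. What is shaped like the cradle but turquoise is not meant. There is more than one size of the rod; the one meant has the size given above.

How it is judged:
On the way, in this order (a step that is already met when the one before it is completed fails the run):
1. the bar has been slid through the loop of the eye (x of loop in the frame of rod between -0.086 and 0.086 m and y of loop in the frame of rod between -0.006 and 0.006 m and z of loop in the frame of rod between -0.006 and 0.006 m), for 0.2 s.
2. with the bar through its loop, the eye has seated and dragged the washer's tab by more than 1.6 mm (all of step 1 and distance of tab from where it was at the start of the episode above 0.0016 m), for 0.2 s.
At the end, for the whole second after the job is handed in: The washer's tab has been dragged between 1.6 and 5.6 mm from where it was, and the bar lies at rest, released, in the cradle's notches (centre within 20 mm of its place, within 0.12 rad of the cradle's direction) (distance of tab from where it was at the start of the episode between 0.0016 and 0.0056 m and distance between rod and rest below 0.02 m and angle between the x axis of rod and the x axis of cradle, either way round below 0.12 rad and linear speed of rod below 0.02 m/s and contact force between the fingers and rod below 0.1 N); the robot touches nothing.
It fails at once if the washer's tab is dragged more than 5.6 mm (overtightened) (distance of tab from where it was at the start of the episode above 0.0056 m).
It fails at once if the bar is forced against the eye (contact force above 80 N) (contact force between rod and eye above 80 N).
It fails at once if the robot itself touches the filter holder or its eye with more than 2 N (contact force between any of the fingers, the arm and holder above 2 N).
It fails at once if a bystander is disturbed (moved more than 15 mm, or the vial rack pushed with more than 3 N) (distance of any of reagent, beaker from where it was at the start of the episode above 0.015 m or contact force between anything else and vial_rack above 3 N).
It also fails if it takes over 72 s, if anything falls off the work surface, if the arm or the gripper's body presses on something with over 40 N, if the wrist force passes 120 N, or if a joint passes its speed limit or range.

## Working session

There is one attempt and no reset: what is moved stays moved. The work goes in short steps, Python scripts to look and compute and a tool call to move; the robot and the scene stay as the last step left them, time stands still between calls to the robot, and variables do not carry over. Pictures are saved under pics/ and viewed, at most 10 in all, crops included, and the job is handed in when it is done.

Besides the shell and the picture viewer there is one more tool, called after "Request:" as name([rows], argument=value, ...), one row to a line, values as JSON. servo_tool: Moves the arm, as the interface text tells. Its arguments: {"type":"object","properties":{"targets":{"type":"array"},"claw":{"type":"number"}},"required":["targets"]}

```bash
mkdir -p pics; cat > h.py <<'E'
from bench import *
import numpy as np, cv2
def ray(name,uv,cm=None):
    cm=cm or camera_model(name); K=np.array(cm["camera_matrix"]);T=np.array(cm["camera_from_world"])
    d=np.array([(uv[0]-K[0,2])/K[0,0],(uv[1]-K[1,2])/K[1,1]]);s=d.copy()
    for _ in range(20): s=d/(1+cm["k1"]*(s@s))
    R=T[:3,:3]; o=-R.T@T[:3,3]; v=R.T@np.array([s[0],-s[1],-1]); return o,v/np.linalg.norm(v)
def plane(name,uv,z,cm=None):
    o,v=ray(name,uv,cm); return o+v*(z-o[2])/v[2]
def tri(r1,r2):
    (a,u),(b,w)=r1,r2
    t=np.linalg.lstsq(np.stack([u,-w],1),b-a,rcond=None)[0]
    p,q=a+u*t[0],b+w*t[1]; return (p+q)/2,np.linalg.norm(p-q)
def proj(name,p,cm=None):
    cm=cm or camera_model(name); K=np.array(cm["camera_matrix"]);T=np.array(cm["camera_from_world"])
    c=T[:3,:3]@p+T[:3,3]; s=np.array([c[0],-c[1]])/-c[2]; s=s*(1+cm["k1"]*(s@s))
    return K[:2,:2]@s+K[:2,2]
E
python3 - <<'E'
from h import *
for n in("top","scene"):
    cv2.imwrite(f"pics/{n}0.png",snapshot(n)); cm=camera_model(n); T=np.array(cm["camera_from_world"]); print(n,cm["camera_matrix"],cm["k1"],-T[:3,:3].T@T[:3,3])
o=get_obs(); print(o["time"],o["tool_pos"],o["ee_rot"],o["width"])
E
cd pics; python3 -c "
import cv2
for n in('top0','scene0'): cv2.imwrite(n+'b.png',cv2.resize(cv2.imread(n+'.png'),(800,600),interpolation=cv2.INTER_CUBIC))"
```

```text
top [[364.66035787   0.         257.39127529]
 [  0.         364.66035787 193.90980371]
 [  0.           0.           1.        ]] 0.03151127933975906 [ 0.38788137 -0.04725877  0.88268144]
scene [[477.16005812   0.         253.43070675]
 [  0.         477.16005812 194.39117837]
 [  0.           0.           1.        ]] 0.01251994369331065 [ 1.2330866  -0.21846172  1.1756665 ]
0.1 [ 0.19708603 -0.51298925  0.21843549] [-3.13966804e+00 -1.38380345e-04  3.66749112e-01] 0.09407122660486217
```

View pics/top0b.png

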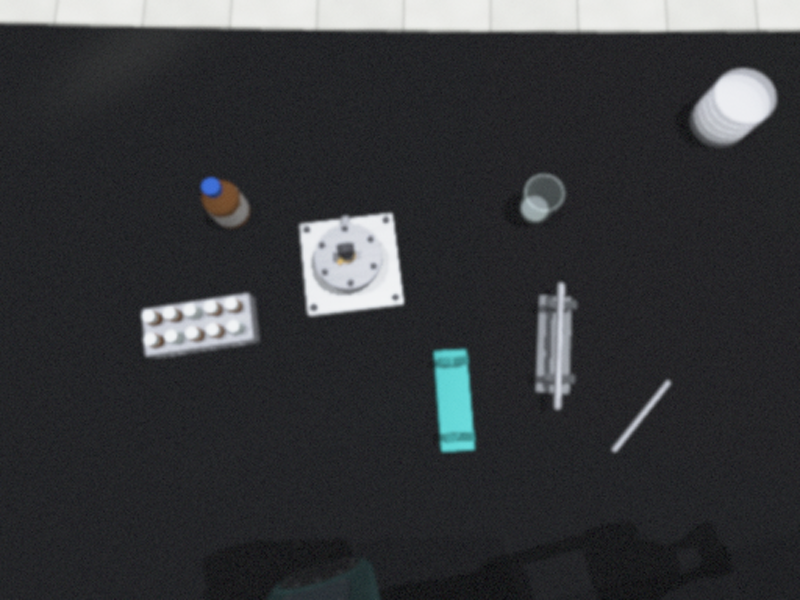

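View pics/scene0b.png

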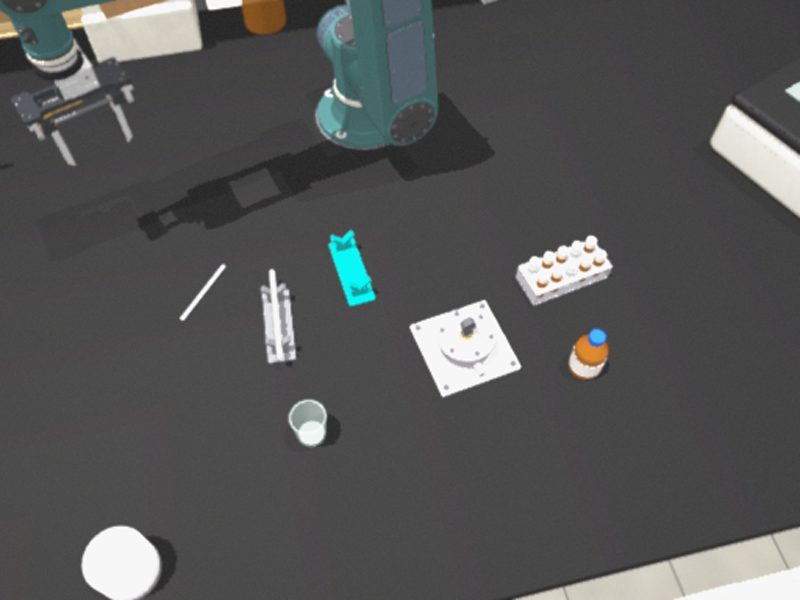

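Top view (800x600 scale): grey cradle at about (556,345) with the bar from (561,283) to (558,408). The eye is at (347,252) on the holder, the turquoise decoy cradle at (455,400) and a short decoy bar at (640,416). The scene view agrees: bar (272,271)-(280,358), eye (467,326).

```bash
python3 - <<'E'
from h import *
t=cv2.imread("pics/top0.png");s=cv2.imread("pics/scene0.png");k=1.5625
def bar(im,box,th):
    x0,y0,x1,y1=[int(v/k) for v in box]; g=im[y0:y1,x0:x1].min(2); m=(g>th).astype(np.uint8)
    n,l,st,c=cv2.connectedComponentsWithStats(m); i=1+np.argmax(st[1:,4]); ys,xs=np.where(l==i)
    P=np.stack([xs+x0,ys+y0],1).astype(np.float32); vx,vy,cx,cy=cv2.fitLine(P,cv2.DIST_HUBER,0,.01,.01).ravel()
    q=(P-[cx,cy])@[vx,vy]; r=cv2.minAreaRect(P)
    return [np.array([cx,cy])+a*np.array([vx,vy]) for a in(q.min(),q.max())],r[1],len(P)
a=bar(t,(530,270,590,420),170);b=bar(s,(255,260,305,370),190)
print(a,b)
A=sorted(a[0],key=lambda p:p[1]);B=sorted(b[0],key=lambda p:-p[1]) # far(+x) end first: top small row, scene large row
for p,q in zip(A,B): print("end",tri(ray("top",p),ray("scene",q)), plane("top",p,.038),plane("scene",q,.038))
print("eye",tri(ray("top",np.array([346,248])/k),ray("scene",np.array([467,323])/k)))
# holder base corners (top z=.01)
C=[plane("top",np.array(c)/k,.01) for c in((300,223),(393,214),(403,304),(308,315))]
print("holder",np.round(C,3),np.mean(C,0))
C=[plane("scene",np.array(c)/k,.01) for c in((411,328),(485,302),(520,367),(444,394))]
print("holder",np.mean(C,0))
# cradle base corners (z=.008)
for n,cs in(("top",((540,294),(575,297),(569,392),(535,391))),): C=[plane(n,np.array(c)/k,.02) for c in cs];print("cradle",np.round(C,3),np.mean(C,0))
cv2.imwrite("pics/c1.png",np.hstack([cv2.resize(t[125:210,185:265],(400,425),interpolation=cv2.INTER_CUBIC),cv2.resize(s[170:255,260:340],(400,425),interpolation=cv2.INTER_CUBIC)]))
E
```

```text
([array([356.7156 , 260.02234], dtype=float32), array([359.15134, 182.00471], dtype=float32)], (3.6646316051483154, 78.05665588378906), 243) ([array([173.70966, 172.9493 ], dtype=float32), array([177.83817, 230.72574], dtype=float32)], (57.915401458740234, 17.249038696289062), 531)
end (array([ 0.59114254, -0.2771926 ,  0.02846   ]), np.float64(0.0010906348035176461)) [ 0.58898653 -0.27408618  0.038     ] [ 0.59628325 -0.27722163  0.038     ]
end (array([ 0.40735527, -0.26084471,  0.04104346]), np.float64(0.0005392316602650391)) [ 0.40735404 -0.26188587  0.038     ] [ 0.40525888 -0.26070341  0.038     ]
eye (array([0.62678362, 0.04858582, 0.08719664]), np.float64(0.0006702570174706273))
holder [[ 0.69   0.133  0.01 ]
 [ 0.708 -0.016  0.01 ]
 [ 0.56  -0.035  0.01 ]
 [ 0.541  0.113  0.01 ]] [0.62484735 0.04864056 0.01      ]
holder [0.63038646 0.05044655 0.01      ]
cradle [[ 0.578 -0.246  0.02 ]
 [ 0.574 -0.299  0.02 ]
 [ 0.429 -0.284  0.02 ]
 [ 0.429 -0.234  0.02 ]] [ 0.50242834 -0.26597476  0.02      ]
```

View pics/c1.png

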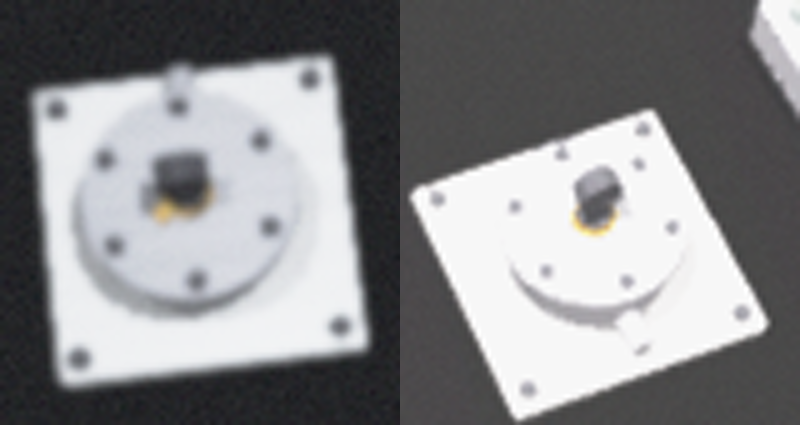

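Bar centre is about (0.499,-0.269,0.037), yaw ≈ -0.087, length 185 mm (checks). Eye is at (0.627,0.049,0.087), with the hole axis roughly along world x. I'll take a flipped grasp (yaw ≈ 3.05) so the clockwise sweep stays inside joint 6's range.

Request:
servo_tool([
  [36.9, -11.9, 0, -80],
  [36.9, -11.9, 0, -80],
  [36.9, -11.9, 0, -80],
  [36.9, -11.9, 0, -80],
  [36.9, -11.9, 0, -80],
  [36.9, -11.9, 0, -80],
  [36.9, -11.9, 0, -80],
  [36.9, -11.9, 0, -80],
])

```text
time: 1.1
tool_pos: [0.5, -0.2684, 0.2185]
ee_rot: [-3.14, -0.001, 1.77]
wrist_force: [-0.8, -1.2, -0.4]
width: 0.094
finger_force: 0.0
```

Request:
servo_tool([
  [0, 0, 0, -74],
  [0, 0, 0, -74],
  [0, 0, 0, -74],
  [0, 0, 0, -74],
  [0, 0, 0, -74],
  [0, 0, 0, -74],
  [0, 0, 0, -74],
  [0, 0, 0, -74],
])

```text
time: 2.1
tool_pos: [0.4988, -0.2698, 0.2189]
ee_rot: [3.141, -0.001, 3.053]
wrist_force: [0.0, 0.3, 0.3]
width: 0.0942
finger_force: 0.0
```

```bash
cat > w.py <<'E'
from h import *
import sys,pickle
o=get_obs();cm=camera_model("wrist");im=snapshot("wrist");n=sys.argv[1]
cv2.imwrite(f"pics/{n}.png",im);cv2.imwrite(f"pics/{n}b.png",cv2.resize(im,(800,600),interpolation=cv2.INTER_CUBIC));pickle.dump(cm,open(f"pics/{n}.pkl","wb"))
T=np.array(cm["camera_from_world"]);print(o["time"],np.round(o["tool_pos"],4),np.round(o["ee_rot"],4),o["width"],np.round(o["joint_positions"],2));print("cam",-T[:3,:3].T@T[:3,3],"look",-T[2,:3],cm["camera_matrix"][0])
E
python3 w.py w1
```

```text
2.1 [ 0.4988 -0.2698  0.2189] [ 3.1411e+00 -1.0000e-03  3.0526e+00] 0.09419437263790327 [-0.6   0.13  1.33 -0.    1.69 -2.08]
cam [ 0.42674192 -0.26365747  0.38277718] look [ 0.24592188 -0.02093569 -0.96906353] [285.24642342   0.         249.88374618]
```

View pics/w1b.png

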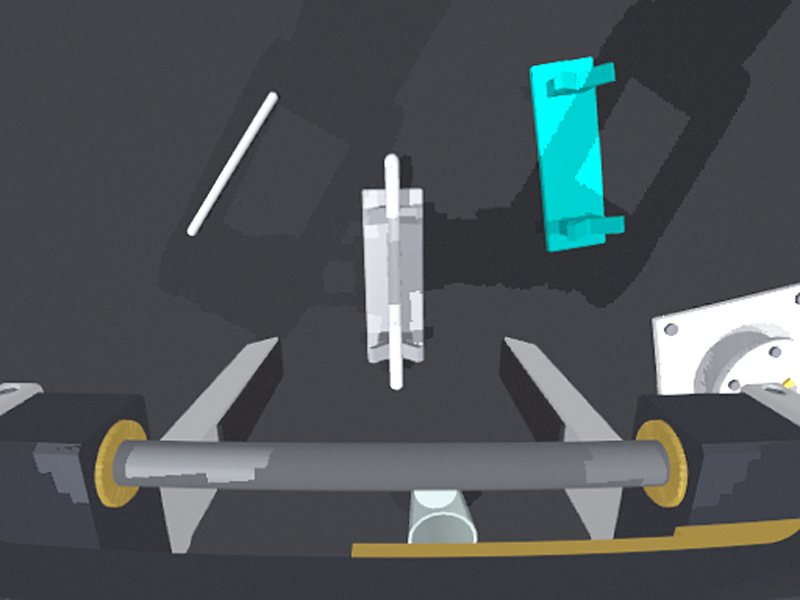

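Wrist view (800x600 scale): the bar runs from (391,155) to (397,388) in the cradle, midway between the fingers. The holder shows at the right and the beaker behind the gripper bar.

```bash
python3 - <<'E'
from h import *
import pickle
cm=pickle.load(open("pics/w1.pkl","rb"));k=1.5625
ea,eb=np.array([391.5,155])/k,np.array([397,389])/k
ta,tb=np.array([356.7,260.0]),np.array([359.15,182.0])
for w,t in((ea,ta),(eb,tb)): print(tri(ray("wrist",w,cm),ray("top",t)),plane("wrist",w,.038,cm))
# cradle base-top edges at robot-side & far corners (top of base 8mm / ends)
for c in((363,190),(423,189),(424,361),(369,361)): print(plane("wrist",np.array(c)/k,.03,cm))
E
```

```text
(array([ 0.40596577, -0.26012515,  0.04652248]), np.float64(0.002625642815160612)) [ 0.40416041 -0.26046345  0.038     ]
(array([ 0.58708351, -0.27187032,  0.04800823]), np.float64(0.001255373132002263)) [ 0.59241244 -0.27255152  0.038     ]
[ 0.4275921  -0.28460138  0.03      ]
[ 0.43096057 -0.2384238   0.03      ]
[ 0.5724914  -0.24774131  0.03      ]
[ 0.5682996 -0.2941884  0.03     ]
```

Request:
servo_tool([
  [0, 0, 5, 0],
  [0, 0, 10, 0],
  [0, 0, 12, 0],
  [0, 0, 12, 0],
])

```text
time: 2.65
tool_pos: [0.4976, -0.269, 0.0969]
ee_rot: [3.139, -0.005, 3.053]
wrist_force: [1.1, 0.0, 1.1]
width: 0.0937
finger_force: 0.0
```

Request:
servo_tool([
  [0, 0.2, 3, -1.3],
  [0, 0.2, 5, -1.3],
  [0, 0.2, 6.4, -1.3],
  [0, 0.2, 6.4, -1.3],
  [0, 0.2, 6.4, -1.3],
])

```text
time: 3.28
tool_pos: [0.5, -0.2686, 0.0369]
ee_rot: [-3.14, 0.002, 3.077]
wrist_force: [-0.4, -0.2, 0.2]
width: 0.094
finger_force: 0.0
```

Request:
servo_tool([
  [0, 0, 0, 0],
  [0, 0, 0, 0],
  [0, 0, 0, 0],
  [0, 0, 0, 0],
  [0, 0, 0, 0],
  [0, 0, 0, 0],
], claw=255)

```text
time: 4.03
tool_pos: [0.4992, -0.268, 0.0354]
ee_rot: [-3.142, -0.0, 3.077]
wrist_force: [0.1, -0.2, 0.8]
width: 0.0374
finger_force: 0.0
```

Request:
servo_tool([
  [0, 0, 0.1, 0],
  [0, 0, 0.1, 0],
  [0, 0, 0.1, 0],
  [0, 0, 0.1, 0],
  [0, 0, 0.1, 0],
  [0, 0, 0.1, 0],
])

```text
time: 4.78
tool_pos: [0.4992, -0.2674, 0.0344]
ee_rot: [3.141, -0.0, 3.077]
wrist_force: [0.3, 2.6, 0.2]
width: 0.0095
finger_force: 30.0
```

Gripped: opening is 9.5 mm at 30 N. I'll lift straight, then go beside and above the eye for a close look.

Request:
servo_tool([
  [0, 0, -2, 0],
  [0, 0, -6, 0],
  [0, 0, -11, 0],
  [-4, 5, -15.5, 0],
  [-8.3, 11, -16.5, 0],
  [-8.3, 17, -16.5, 0],
  [-8.3, 23, -16.5, 0],
  [-8.3, 27.3, -16.5, 0],
])

```text
time: 5.78
tool_pos: [0.6001, 0.0002, 0.1992]
ee_rot: [-3.14, 0.001, 3.077]
wrist_force: [0.0, 0.7, -0.8]
width: 0.0091
finger_force: 30.0
```

Request:
servo_tool([
  [0, 0, 0, 0],
  [0, 0, 0, 0],
  [0, 0, 0, 0],
])

```text
time: 6.15
tool_pos: [0.5996, -0.0028, 0.1992]
ee_rot: [-3.141, -0.0, 3.075]
wrist_force: [1.1, 0.3, -1.2]
width: 0.0089
finger_force: 30.0
```

```bash
python3 w.py w2
```

```text
6.15 [ 0.5996 -0.0028  0.1992] [-3.1406e+00 -1.0000e-04  3.0750e+00] 0.00892631034307713 [-0.1   0.2   1.28 -0.    1.66 -1.6 ]
cam [0.52725099 0.00210128 0.36311539] look [ 0.24714711 -0.01694225 -0.96882984] [285.24642342   0.         249.88374618]
```

View pics/w2b.png

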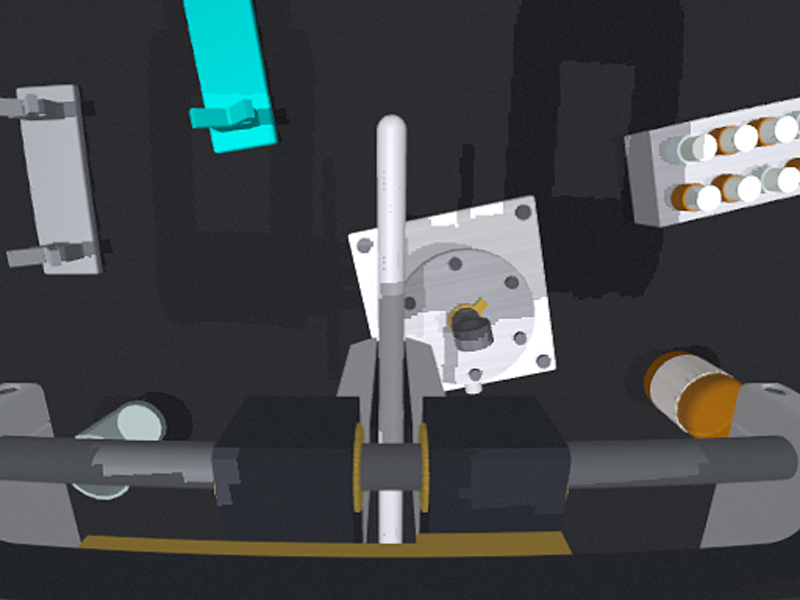

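The wrist view shows the eye at about (472,330) on the 800 scale, the yellow tab pointing to (484,302), and the bar's near end at (391,116). I'll crop in for the loop's orientation.

```bash
python3 - <<'E'
from h import *
import pickle
cm=pickle.load(open("pics/w2.pkl","rb"));k=1.5625
im=cv2.imread("pics/w2.png");cv2.imwrite("pics/c2.png",cv2.resize(im[180:240,270:340],(700,600),interpolation=cv2.INTER_CUBIC))
print("near end",plane("wrist",np.array([391,115])/k,.2028,cm))
for c in((433,252),(485,252)):pass
t=np.array([346,248])/k
# holder base corners at z=.01
H=[plane("wrist",np.array(c)/k,.01,cm) for c in((348,233),(532,196),(555,369))];print(np.round(H,4),"centre",(H[0]+H[2])/2)
E
```

```text
near end [0.50374332 0.00380593 0.2028    ]
[[ 0.5611 -0.0339  0.01  ]
 [ 0.5417  0.1116  0.01  ]
 [ 0.6885  0.1332  0.01  ]] centre [0.62480188 0.04964034 0.01      ]
```

View pics/c2.png

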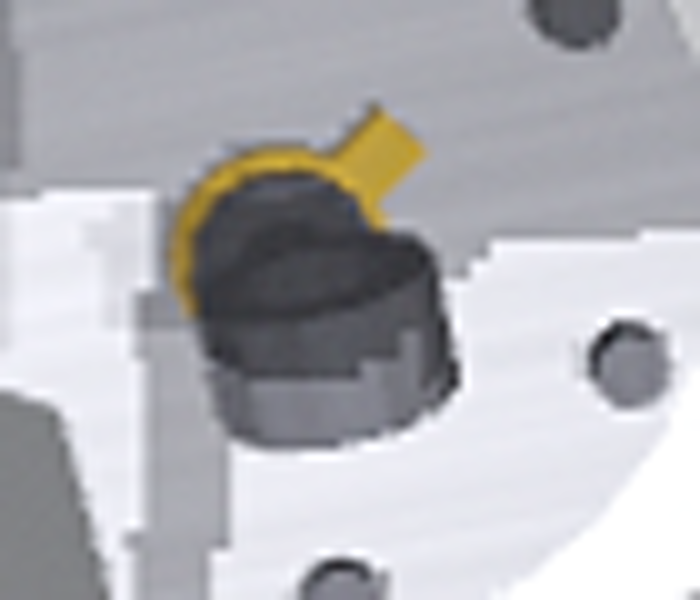

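```bash
python3 - <<'E'
from h import *
import pickle
cm=pickle.load(open("pics/w2.pkl","rb"))
P=[plane("wrist",np.array([270+x/10,180+y/10]),.084,cm)[:2] for x,y in((203,308),(440,258),(457,380),(225,420))]
print(np.round(P,4),np.linalg.norm(P[0]-P[1]),np.linalg.norm(P[1]-P[2]),"c",np.mean(P,0))
d=P[1]-P[0];print("axis yaw from front",np.arctan2(d[1],d[0])-np.pi/2)
d=P[2]-P[3];print("back",np.arctan2(d[1],d[0])-np.pi/2)
d=(P[2]+P[3]-P[0]-P[1]);print("side",np.arctan2(d[1],d[0]))
Q=plane("wrist",np.array([270+40.0,180+13]),.055,cm);print("tab",Q)
for c in((290,240),):print(plane("wrist",np.array([270+c[0]/10,180+c[1]/10]),.06,cm))
c=np.append(np.mean(P,0),.084)
W=np.array([270+np.mean([203,440,457,225])/10,180+np.mean([308,258,380,420])/10])
print(tri(ray("wrist",W,cm),ray("scene",np.array([260+600/5,170+190/5])-[0,0])) , tri(ray("wrist",W,cm),ray("scene",np.array([260+598/5,170+190/5])*[0,0]+np.array([467,323])/1.5625)),proj("scene",c)*1.5625)
E
```

```text
[[0.6216 0.0374]
 [0.6178 0.0619]
 [0.6312 0.0635]
 [0.634  0.0393]] 0.024798088387016085 0.013497550958689536 c [0.6261451  0.05051344]
axis yaw from front 0.1507074932813528
back 0.11227815583188328
side 0.13747117710144766
tab [0.61193053 0.06375091 0.055     ]
[0.62238406 0.05031325 0.06      ]
(array([0.66413592, 0.15031053, 0.08579647]), np.float64(0.20670761100461024)) (array([0.62563773, 0.04987893, 0.08513218]), np.float64(0.0008685949387973376)) [467.63732757 323.45694548]
```

Loop centre is (0.626,0.0505,0.085) and its axis yaw ≈ +0.135 (25 x 13.5 mm outline, checks). The tab is at (0.612,0.064). I'll move the bar in line behind the loop, then down to loop height.

Request:
servo_tool([
  [5, 1.5, 0, -6],
  [9.7, 3, 0, -11.6],
  [9.7, 3, 4, -11.6],
  [9.7, 3, 8, -11.6],
  [9.7, 3, 11.8, -11.6],
  [9.7, 3, 11.8, -11.6],
  [9.7, 3, 11.8, -11.6],
  [9.7, 3, 11.8, -11.6],
])

```text
time: 7.2
tool_pos: [0.5064, 0.0348, 0.0839]
ee_rot: [-3.141, 0.004, -3.004]
wrist_force: [-1.0, -0.2, -2.1]
width: 0.0089
finger_force: 30.0
```

```bash
python3 - <<'E'
from h import *
o=get_obs();print(o["time"],o["tool_pos"],o["ee_rot"])
t=snapshot("top");s=snapshot("scene");cv2.imwrite("pics/t3.png",t);cv2.imwrite("pics/s3.png",s)
L=np.array([.626,.0505,.0845]);a=proj("top",L);b=proj("scene",L);print(a,b)
# predicted tip
y=o["ee_rot"][2];u=-np.array([np.cos(y),np.sin(y),0]);tip=o["tool_pos"]+[0,0,.0036]+.095*u;print("tip",tip,proj("top",tip),proj("scene",tip))
c=[cv2.resize(i[int(p[1])-25:int(p[1])+35,int(p[0])-20:int(p[0])+20],(400,600),interpolation=cv2.INTER_CUBIC) for i,p in((t,a),(s,b-[0,10]))]
cv2.imwrite("pics/c3.png",np.hstack(c))
E
```

```text
7.2 [0.50642332 0.03482288 0.08392738] [-3.14061267  0.00441476 -3.00400431]
[220.57080722 159.35360376] [299.28280155 206.87157021]
tip [0.60052553 0.04785258 0.08752738] [221.16752434 169.85457828] [295.75636301 198.56606197]
```

View pics/c3.png

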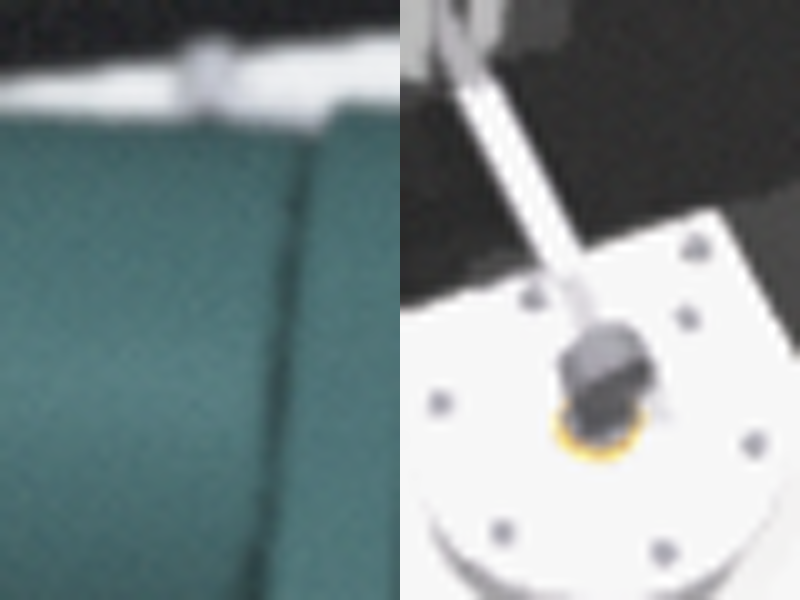

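Scene view: the bar points at the loop, its tip just short and in line. I'll settle, then slide in gently.

Request:
servo_tool([
  [-0.3, 0, 0, 0],
  [-0.6, 0, 0, 0],
  [-0.9, 0, 0, 0],
  [-1, 0, 0, 0],
  [-1, 0, 0, 0],
])

```text
time: 7.92
tool_pos: [0.5146, 0.0367, 0.0813]
ee_rot: [-3.142, -0.0, -3.003]
wrist_force: [-0.5, 0.1, -1.3]
width: 0.009
finger_force: 30.0
```

Request:
servo_tool([
  [0, -0.15, 0.05, 0],
  [-0.6, -0.15, 0.05, 0],
  [-1.2, -0.15, 0.05, 0],
  [-1.8, -0.15, 0.05, 0],
  [-2.4, -0.15, 0.05, 0],
  [-2.4, -0.15, 0.05, 0],
])

```text
time: 8.68
tool_pos: [0.539, 0.0385, 0.0809]
ee_rot: [-3.142, -0.0, -3.003]
wrist_force: [-0.4, 0.4, -0.5]
width: 0.009
finger_force: 30.0
```

Request:
servo_tool([
  [-0.5, 0, 0, 0],
  [-1, 0, 0, 0],
  [-1.6, 0, 0, 0],
  [-1.6, 0, 0, 0],
  [-1.6, 0, 0, 0],
])

```text
time: 9.3
tool_pos: [0.5544, 0.0407, 0.0809]
ee_rot: [-3.142, -0.0, -3.003]
wrist_force: [-0.6, -0.3, -0.9]
width: 0.0092
finger_force: 30.0
```

```bash
python3 - <<'E'
from h import *
o=get_obs();print(o["time"],o["tool_pos"],o["ee_rot"],o["wrist_force"],o["wrist_torque"])
s=snapshot("scene");cv2.imwrite("pics/s4.png",s);cv2.imwrite("pics/s4c.png",cv2.resize(s[175:235,270:330],(600,600),interpolation=cv2.INTER_CUBIC))
E
```

```text
9.3 [0.55437419 0.04066212 0.08089905] [-3.14152172e+00 -2.69082685e-04 -3.00337717e+00] [-0.60191862 -0.33995633 -0.85627936] [ 0.07121571 -0.08289424 -0.02891569]
```

View pics/s4c.png

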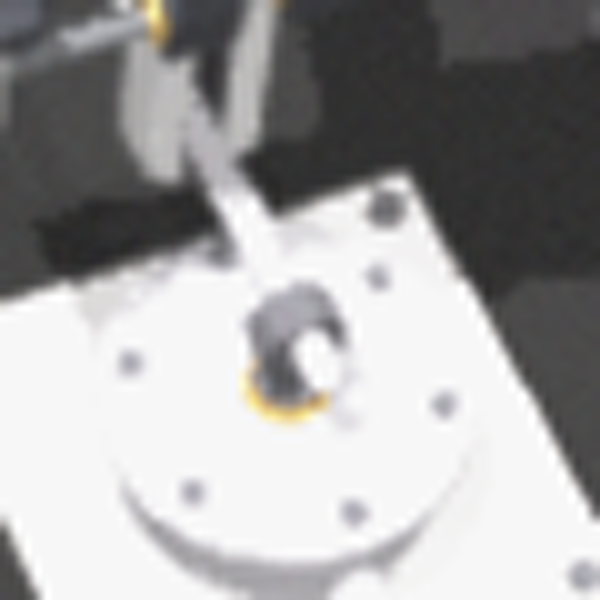

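The bar's tip shows through the loop. The pivot lies 72 mm ahead on the tool's -x, so I'll sweep clockwise about it, tracking the torque about the screw axis from wrist force and moment.

Request:
servo_tool([
  [-0.02, 0.5, 0, 4],
  [-0.07, 1.0, 0, 8],
  [-0.11, 1.25, 0, 10],
  [-0.16, 1.5, 0, 12],
  [-0.21, 1.74, 0, 14],
  [-0.28, 1.98, 0, 16],
  [-0.28, 1.98, 0, 16],
])

```text
time: 10.22
tool_pos: [0.5541, 0.0605, 0.0809]
ee_rot: [-3.141, -0.001, 3.001]
wrist_force: [-0.5, -0.9, -1.1]
width: 0.0091
finger_force: 30.0
```

```bash
cat > q.py <<'E'
from h import *
C=np.array([.626,.0505])
def rd():
    o=get_obs();f=np.array(o["wrist_force"]);m=np.array(o["wrist_torque"]);r=o["tool_pos"][:2]-C;y=o["ee_rot"][2]
    ra=np.arctan2(-r[1],-r[0]); fm=r[0]*f[1]-r[1]*f[0]
    print(f"t {o['time']:.2f} r {np.linalg.norm(r):.4f} posang {ra:.3f} yaw {(y+np.pi)%(2*np.pi) - (2*np.pi if (y+np.pi)%(2*np.pi)>np.pi else 0):.3f} F {np.round(f,1)} Mz {m[2]:.3f} rxF {fm:.3f} tot {fm+m[2]:.3f} z {o['tool_pos'][2]:.4f}")
rd()
E
python3 q.py
```

```text
t 10.22 r 0.0726 posang -0.138 yaw -0.141 F [-0.5 -0.9 -1.1] Mz -0.032 rxF 0.067 tot 0.034 z 0.0809
```

Request:
servo_tool([
  [-0.01, 0.31, 0, 2.5],
  [-0.03, 0.63, 0, 5],
  [-0.06, 0.94, 0, 7.5],
  [-0.11, 1.25, 0, 10],
  [-0.11, 1.25, 0, 10],
])

```text
time: 10.85
tool_pos: [0.557, 0.0727, 0.0808]
ee_rot: [-3.141, -0.0, 2.827]
wrist_force: [-0.9, -0.9, -0.6]
width: 0.0089
finger_force: 30.0
```

```bash
python3 q.py
```

```text
t 10.85 r 0.0724 posang -0.311 yaw -0.314 F [-0.9 -0.9 -0.6] Mz 0.034 rxF 0.080 tot 0.114 z 0.0808
```

Request:
servo_tool([
  [-0.01, 0.31, 0, 2.5],
  [-0.03, 0.63, 0, 5],
  [-0.05, 0.88, 0, 7],
  [-0.05, 0.88, 0, 7],
])

```text
time: 11.35
tool_pos: [0.5603, 0.0809, 0.0809]
ee_rot: [-3.141, -0.0, 2.705]
wrist_force: [0.0, -0.7, -0.6]
width: 0.009
finger_force: 30.0
```

```bash
python3 q.py
```

```text
t 11.35 r 0.0724 posang -0.433 yaw -0.436 F [ 0.  -0.7 -0.6] Mz -0.003 rxF 0.048 tot 0.046 z 0.0809
```

Request:
servo_tool([
  [-0.01, 0.31, 0, 2.5],
  [-0.03, 0.63, 0, 5],
  [-0.03, 0.63, 0, 5],
  [-0.03, 0.63, 0, 5],
])

```text
time: 11.85
tool_pos: [0.5633, 0.0865, 0.0809]
ee_rot: [-3.141, -0.0, 2.618]
wrist_force: [-0.4, -0.6, -0.8]
width: 0.009
finger_force: 30.0
```

```bash
python3 q.py
```

```text
t 11.85 r 0.0723 posang -0.522 yaw -0.524 F [-0.4 -0.6 -0.8] Mz 0.007 rxF 0.051 tot 0.058 z 0.0809
```

Request:
servo_tool([
  [-0.01, 0.31, 0, 2.5],
  [-0.03, 0.63, 0, 5],
  [-0.03, 0.63, 0, 5],
])

```text
time: 12.22
tool_pos: [0.5666, 0.0917, 0.0808]
ee_rot: [-3.141, -0.0, 2.53]
wrist_force: [-1.6, -2.0, -1.2]
width: 0.0088
finger_force: 30.0
```

```bash
python3 q.py
```

```text
t 12.22 r 0.0723 posang -0.607 yaw -0.611 F [-1.6 -2.  -1.2] Mz -0.004 rxF 0.188 tot 0.184 z 0.0808
```

Request:
servo_tool([
  [-0.01, 0.25, 0, 2],
  [-0.01, 0.25, 0, 2],
  [-0.01, 0.25, 0, 2],
])

```text
time: 12.6
tool_pos: [0.5679, 0.0936, 0.0808]
ee_rot: [-3.14, -0.0, 2.495]
wrist_force: [-2.4, -2.6, -0.7]
width: 0.0088
finger_force: 30.0
```

```bash
python3 q.py
```

```text
t 12.60 r 0.0723 posang -0.638 yaw -0.646 F [-2.4 -2.6 -0.7] Mz -0.036 rxF 0.258 tot 0.221 z 0.0808
```

Request:
servo_tool([
  [-0.01, 0.25, 0, 2],
  [-0.01, 0.25, 0, 2],
  [-0.01, 0.25, 0, 2],
])

```text
time: 12.98
tool_pos: [0.5695, 0.0956, 0.0808]
ee_rot: [-3.141, -0.001, 2.46]
wrist_force: [-3.5, -2.5, -0.9]
width: 0.0087
finger_force: 30.0
```

```bash
python3 q.py
```

```text
t 12.97 r 0.0723 posang -0.674 yaw -0.681 F [-3.5 -2.5 -0.9] Mz 0.027 rxF 0.301 tot 0.329 z 0.0808
```

Request:
servo_tool([
  [-0.01, 0.25, 0, 2],
  [-0.02, 0.5, 0, 4],
  [-0.02, 0.5, 0, 4],
  [-0.02, 0.5, 0, 4],
])

```text
time: 13.48
tool_pos: [0.5729, 0.0995, 0.0808]
ee_rot: [-3.141, -0.0, 2.39]
wrist_force: [-3.1, -2.1, -0.8]
width: 0.0093
finger_force: 30.0
```

```bash
python3 q.py
```

```text
t 13.47 r 0.0722 posang -0.745 yaw -0.751 F [-3.1 -2.1 -0.8] Mz 0.033 rxF 0.263 tot 0.295 z 0.0808
```

Request:
servo_tool([
  [-0.01, 0.25, 0, 2],
  [-0.02, 0.38, 0, 3],
  [-0.02, 0.38, 0, 3],
  [-0.02, 0.38, 0, 3],
])

```text
time: 13.98
tool_pos: [0.5757, 0.1023, 0.0808]
ee_rot: [-3.141, -0.0, 2.338]
wrist_force: [-4.8, -2.6, -1.5]
width: 0.0088
finger_force: 30.0
```

```bash
python3 q.py; python3 - <<'E'
from h import *
t=snapshot("top");cv2.imwrite("pics/t5.png",t);s=snapshot("scene");cv2.imwrite("pics/s5.png",s)
for a,b in(("top0","t5"),("scene0","s5")):
  for n in(a,b):
    im=cv2.imread(f"pics/{n}.png");p=proj("top" if n[0]=="t" else "scene",np.array([.62,.055,.055])).astype(int)
    x0,y0=p-12;h=cv2.cvtColor(im[y0:y0+24,x0:x0+24],cv2.COLOR_BGR2HSV);m=(h[...,0]>15)&(h[...,0]<33)&(h[...,1]>100)&(h[...,2]>80)
    ys,xs=np.where(m);print(n,len(xs),xs.mean()+x0 if len(xs) else 0,ys.mean()+y0 if len(xs) else 0)
E
```

```text
t 13.97 r 0.0721 posang -0.800 yaw -0.804 F [-4.8 -2.6 -1.5] Mz 0.002 rxF 0.382 tot 0.384 z 0.0808
top0 3 217.66666666666666 166.66666666666666
t5 0 0 0
scene0 6 298.1666666666667 215.33333333333334
s5 8 298.5 215.25
```

Torque settled at 0.3–0.38 N m, so the washer is being dragged. I'll ease the bar back inside its play, draw it out and look at the tab.

Request:
servo_tool([
  [-0.03, -0.63, 0, -5],
  [-0.11, -1.25, 0, -10],
  [-0.25, -1.86, 0, -15],
  [-0.43, -2.46, 0, -20],
  [-0.43, -2.46, 0, -20],
  [-0.43, -2.46, 0, -20],
])

```text
time: 14.82
tool_pos: [0.5624, 0.0827, 0.0816]
ee_rot: [3.139, 0.002, 2.685]
wrist_force: [-0.1, 1.1, -1.1]
width: 0.0093
finger_force: 30.0
```

```bash
python3 q.py; python3 - <<'E'
from h import *
import pickle
cm=pickle.load(open("pics/w2.pkl","rb"));k=1.5625
for c in((626,135),(655,160)):print(plane("wrist",np.array(c)/k,.05,cm))
print(plane("wrist",np.array((640,225))/k,.0,cm),plane("wrist",np.array((662,227))/k,.045,cm))
E
```

```text
t 14.82 r 0.0713 posang -0.469 yaw -0.456 F [-0.1  1.1 -1.1] Mz -0.062 rxF -0.066 tot -0.127 z 0.0816
[0.50269763 0.16415042 0.05      ]
[0.52014887 0.18563177 0.05      ]
[0.57044929 0.20525069 0.        ] [0.56743999 0.19682967 0.045     ]
```

Request:
servo_tool([
  [0.8, 0, 0, 0],
  [1.6, 0, 0, 0],
  [2.4, 0, 0, 0],
  [3.2, 0, 0, 0],
  [4, 0, 0, 0],
  [4.8, 0, 0, 0],
  [5.6, 0, 0, 0],
  [5.6, 0, 0, 0],
])

```text
time: 15.82
tool_pos: [0.5105, 0.107, 0.081]
ee_rot: [-3.142, 0.0, 2.687]
wrist_force: [-0.6, -0.8, -0.6]
width: 0.009
finger_force: 30.0
```

Request:
servo_tool([
  [0, 0, -5, 0],
  [0, 0, -11.8, -5],
  [-5, -2, -11.8, -10],
  [-10, -5, -11.8, -22],
  [-12.8, -6, -11.8, -22],
  [-12.8, -6, -11.8, -22],
  [-12.8, -6, -11.8, -22],
  [-12.8, -6, -11.8, -22],
])

```text
time: 16.82
tool_pos: [0.5991, -0.0024, 0.1992]
ee_rot: [3.141, 0.0, 3.072]
wrist_force: [-0.2, 0.8, -0.4]
width: 0.009
finger_force: 30.0
```

```bash
python3 w.py w6; python3 - <<'E'
from h import *
import pickle
C=np.array([.626,.0505])
for n in("w2","w6"):
    im=cv2.imread(f"pics/{n}.png");cm=pickle.load(open(f"pics/{n}.pkl","rb"));p=proj("wrist",np.array([.62,.055,.055]),cm).astype(int)
    x0,y0=p-25;h=cv2.cvtColor(im[y0:y0+50,x0:x0+50],cv2.COLOR_BGR2HSV);m=(h[...,0]>12)&(h[...,0]<36)&(h[...,1]>90)&(h[...,2]>60)
    ys,xs=np.where(m);P=np.array([plane("wrist",(x+x0,y+y0),.055,cm)[:2] for x,y in zip(xs,ys)]);r=np.linalg.norm(P-C,axis=1)
    # washer axis from same view: use fixed C; tab pixels = r>13 mm
    far=P[(r>.0135)&(r<.024)];d=far-C;print(n,len(P),len(far),"rmax",r.max(),"tab mean",far.mean(0),"ang",np.arctan2(*(d.mean(0)[::-1])))
a,b=[cv2.resize(cv2.imread(f"pics/{n}.png")[180:240,270:340],(400,343),interpolation=cv2.INTER_CUBIC) for n in("w2","w6")]
cv2.imwrite("pics/c6.png",np.hstack([a,b]))
E
```

```text
16.825 [ 0.5991 -0.0024  0.1992] [3.1414e+00 1.0000e-04 3.0715e+00] 0.009026192334811656 [-0.1   0.2   1.28  0.    1.66 -1.6 ]
cam [0.52672596 0.00253806 0.36304306] look [ 0.24731825 -0.01668042 -0.96879071] [285.24642342   0.         249.88374618]
w2 122 45 rmax 0.01988089219574921 tab mean [0.6138868  0.05899272] ang 2.5301202342680575
w6 124 40 rmax 0.019180614913966516 tab mean [0.61542644 0.06024213] ang 2.397097197365226
```

View pics/c6.png

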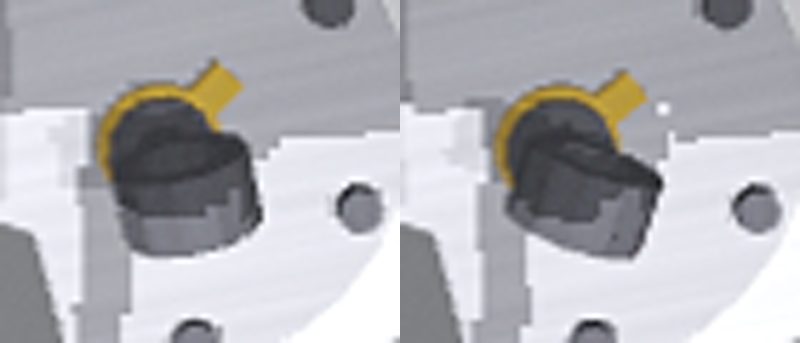

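```bash
cat > tab.py <<'E'
from h import *
import pickle,sys
from scipy.optimize import least_squares
for n in sys.argv[1:]:
    im=cv2.imread(f"pics/{n}.png");cm=pickle.load(open(f"pics/{n}.pkl","rb"));p=proj("wrist",np.array([.62,.055,.055]),cm).astype(int)
    x0,y0=p-25;s=8;big=cv2.resize(im[y0:y0+50,x0:x0+50],None,fx=s,fy=s,interpolation=cv2.INTER_LINEAR)
    h=cv2.cvtColor(big,cv2.COLOR_BGR2HSV);m=((h[...,0]>12)&(h[...,0]<36)&(h[...,1]>90)&(h[...,2]>60)).astype(np.uint8)
    nn,l,st,_=cv2.connectedComponentsWithStats(m);m=(l==1+np.argmax(st[1:,4]))
    ys,xs=np.where(m);P=np.array([plane("wrist",((x+.5)/s-.5+x0,(y+.5)/s-.5+y0),.055,cm)[:2] for x,y in zip(xs,ys)])
    for C in([.626,.0505],[.6255,.0497],[.6245,.0497]):
        d=P-C;r=np.hypot(*d.T);a=np.arctan2(d[:,1],d[:,0]);t=(r>.0145);ring=r[(a<2.0)|(a>2.8)]
        print(n,C,t.sum(),"tab ang %.3f"%np.median(a[t]),"mean",np.round(P[t].mean(0),4),"rmax %.4f"%np.percentile(r,99.7))
    c,v=np.linalg.eigh(np.cov(P[t].T))
    # outer boundary of ring away from tab
    B=[]
    for g in np.arange(-3.1,3.1,.1):
        if 1.9<g<2.9: continue
        q=np.abs((a-g+np.pi)%(2*np.pi)-np.pi)<.05
        if q.sum()>20: B.append(P[q][np.argsort(r[q])[-3:]].mean(0))
    B=np.array(B);f=least_squares(lambda z:np.hypot(B[:,0]-z[0],B[:,1]-z[1])-z[2],[.625,.05,.012],loss="soft_l1",f_scale=.0005).x;print("ring fit",len(B),f)
E
python3 tab.py w2 w6
```

```text
w2 [0.626, 0.0505] 2009 tab ang 2.430 mean [0.6132 0.0616] rmax 0.0197
w2 [0.6255, 0.0497] 2073 tab ang 2.371 mean [0.6133 0.0616] rmax 0.0199
w2 [0.6245, 0.0497] 1809 tab ang 2.327 mean [0.6131 0.0619] rmax 0.0192
ring fit 25 [0.62467317 0.04935957 0.0121475 ]
w6 [0.626, 0.0505] 1848 tab ang 2.294 mean [0.6148 0.0632] rmax 0.0196
w6 [0.6255, 0.0497] 1955 tab ang 2.238 mean [0.615  0.0631] rmax 0.0199
w6 [0.6245, 0.0497] 1735 tab ang 2.185 mean [0.6148 0.0634] rmax 0.0192
ring fit 28 [0.62476042 0.04940009 0.01223012]
```

Tab turned 0.14 rad, i.e. about 2.5 mm, short of the 3–4 mm wanted. I'll re-insert along the same line and add about 0.055 rad.

Request:
servo_tool([
  [5, 5, 0, 10],
  [9.6, 10.3, 0, 20],
  [9.6, 10.3, 0, 22],
  [9.6, 10.3, 5, 22],
  [9.6, 10.3, 10, 22],
  [9.6, 10.3, 11.8, 22],
  [9.6, 10.3, 11.8, 22],
  [9.6, 10.3, 11.8, 22],
])

```text
time: 17.88
tool_pos: [0.5129, 0.1064, 0.0834]
ee_rot: [3.139, 0.004, 2.686]
wrist_force: [0.2, -0.3, -1.1]
width: 0.0093
finger_force: 30.0
```

Request:
servo_tool([
  [0, 0, 0, 0],
  [0, 0, 0, 0],
])

```text
time: 18.12
tool_pos: [0.5121, 0.1061, 0.0823]
ee_rot: [3.14, 0.002, 2.686]
wrist_force: [-0.3, 0.1, -1.7]
width: 0.009
finger_force: 30.0
```

```bash
python3 q.py
```

```text
t 18.12 r 0.1268 posang -0.454 yaw -0.455 F [-0.3  0.1 -1.7] Mz -0.043 rxF 0.006 tot -0.038 z 0.0823
```

Request:
servo_tool([
  [-0.6, 0, 0.05, 0],
  [-1.2, 0, 0.05, 0],
  [-1.8, 0, 0.05, 0],
  [-2.4, 0, 0.05, 0],
  [-2.8, 0, 0.05, 0],
  [-2.8, 0, 0.05, 0],
])

```text
time: 18.88
tool_pos: [0.5365, 0.0937, 0.0804]
ee_rot: [-3.141, -0.0, 2.686]
wrist_force: [-0.7, 0.2, -1.1]
width: 0.009
finger_force: 30.0
```

```bash
python3 q.py
```

```text
t 18.88 r 0.0993 posang -0.450 yaw -0.456 F [-0.7  0.2 -1.1] Mz -0.013 rxF 0.008 tot -0.005 z 0.0804
```

Request:
servo_tool([
  [-0.6, 0, 0, 0],
  [-1.2, 0, 0, 0],
  [-1.8, 0, 0, 0],
  [-2.4, 0, 0, 0],
  [-2.7, 0, 0, 0],
  [-2.7, 0, 0, 0],
])

```text
time: 19.62
tool_pos: [0.5607, 0.0818, 0.0804]
ee_rot: [-3.141, -0.0, 2.686]
wrist_force: [0.7, 0.2, -1.4]
width: 0.009
finger_force: 30.0
```

```bash
python3 q.py
```

```text
t 19.62 r 0.0724 posang -0.447 yaw -0.455 F [ 0.7  0.2 -1.4] Mz -0.066 rxF -0.034 tot -0.100 z 0.0804
```

Request:
servo_tool([
  [-0.03, 0.63, 0, 5],
  [-0.11, 1.25, 0, 10],
  [-0.2, 1.67, 0, 13.5],
  [-0.28, 1.98, 0, 16],
  [-0.35, 2.22, 0, 18],
  [-0.35, 2.22, 0, 18],
])

```text
time: 20.38
tool_pos: [0.573, 0.1003, 0.0803]
ee_rot: [-3.14, -0.0, 2.373]
wrist_force: [-0.7, -0.4, -0.7]
width: 0.0091
finger_force: 30.0
```

```bash
python3 q.py
```

```text
t 20.38 r 0.0727 posang -0.754 yaw -0.769 F [-0.7 -0.4 -0.7] Mz 0.016 rxF 0.059 tot 0.075 z 0.0803
```

Request:
servo_tool([
  [-0.01, 0.25, 0, 2],
  [-0.01, 0.25, 0, 2],
  [-0.01, 0.25, 0, 2],
])

```text
time: 20.75
tool_pos: [0.5746, 0.1018, 0.0802]
ee_rot: [-3.14, -0.001, 2.338]
wrist_force: [-2.6, -1.3, -1.7]
width: 0.009
finger_force: 30.1
```

```bash
python3 q.py
```

```text
t 20.75 r 0.0727 posang -0.785 yaw -0.804 F [-2.6 -1.3 -1.7] Mz 0.103 rxF 0.198 tot 0.301 z 0.0802
```

Request:
servo_tool([
  [-0.01, 0.19, 0, 1.5],
  [-0.02, 0.38, 0, 3],
  [-0.02, 0.38, 0, 3],
  [-0.02, 0.38, 0, 3],
])

```text
time: 21.25
tool_pos: [0.5777, 0.1046, 0.0802]
ee_rot: [-3.141, -0.001, 2.285]
wrist_force: [-5.0, -2.1, -1.3]
width: 0.0092
finger_force: 30.1
```

```bash
python3 q.py
```

```text
t 21.25 r 0.0726 posang -0.842 yaw -0.857 F [-5.  -2.1 -1.3] Mz 0.050 rxF 0.371 tot 0.421 z 0.0802
```

Request:
servo_tool([
  [-0.03, -0.63, 0, -5],
  [-0.11, -1.25, 0, -10],
  [-0.25, -1.86, 0, -15],
  [-0.43, -2.46, 0, -20],
  [-0.43, -2.46, 0, -20],
  [-0.43, -2.46, 0, -20],
])

```text
time: 22.0
tool_pos: [0.5634, 0.0856, 0.081]
ee_rot: [3.14, 0.002, 2.633]
wrist_force: [1.0, -0.4, -0.0]
width: 0.0088
finger_force: 30.0
```

Request:
servo_tool([
  [0.8, 0, 0, 0],
  [1.6, 0, 0, 0],
  [2.4, 0, 0, 0],
  [3.2, 0, 0, 0],
  [4, 0, 0, 0],
  [4.8, 0, 0, 0],
  [5.6, 0, 0, 0],
  [5.6, 0, 0, 0],
])

```text
time: 23.0
tool_pos: [0.513, 0.1127, 0.0805]
ee_rot: [-3.142, 0.0, 2.635]
wrist_force: [0.9, 0.9, -1.0]
width: 0.009
finger_force: 30.0
```

Request:
servo_tool([
  [0, 0, -5, 0],
  [0, 0, -11.8, -5],
  [-5, -2, -11.8, -12],
  [-10, -5, -11.8, -22],
  [-13.1, -5.9, -11.8, -25],
  [-13.1, -5.9, -11.8, -25],
  [-13.1, -5.9, -11.8, -25],
  [-13.1, -5.9, -11.8, -25],
])

```text
time: 24.0
tool_pos: [0.5987, -0.0018, 0.1987]
ee_rot: [3.141, 0.0, 3.071]
wrist_force: [0.1, 0.1, -0.9]
width: 0.0093
finger_force: 30.0
```

```bash
python3 w.py w7; python3 tab.py w7
```

```text
24.0 [ 0.5987 -0.0018  0.1987] [3.1414 0.     3.0714] 0.009332011578453344 [-0.1   0.2   1.28  0.    1.66 -1.6 ]
cam [0.52642041 0.00314381 0.36251825] look [ 0.24728883 -0.01672836 -0.9687974 ] [285.24642342   0.         249.88374618]
w7 [0.626, 0.0505] 1825 tab ang 2.259 mean [0.6154 0.0635] rmax 0.0194
w7 [0.6255, 0.0497] 1943 tab ang 2.203 mean [0.6155 0.0634] rmax 0.0197
w7 [0.6245, 0.0497] 1732 tab ang 2.149 mean [0.6154 0.0637] rmax 0.0191
ring fit 30 [0.62469718 0.04946775 0.01223089]
```

Tab now at 0.175 rad, about 3.1 mm. Next I'll check how the bar sits in the grip against the earlier picture before laying it back.

```bash
python3 - <<'E'
from h import *
import pickle
for n,tp,yaw in(("w2",[.5996,-.0028,.1992],3.075),("w7",[.5987,-.0018,.1987],3.0714)):
    im=cv2.imread(f"pics/{n}.png");cm=pickle.load(open(f"pics/{n}.pkl","rb"))
    g=im[60:148,225:275].min(2);m=(g>150).astype(np.uint8);k,l,st,_=cv2.connectedComponentsWithStats(m)
    i=l[25,25];ys,xs=np.where(l==i);ys=ys+60;xs=xs+225
    c=np.array([[xs[ys==y].mean(),y] for y in range(ys.min()+5,145)]);W=np.array([plane("wrist",q,tp[2]+.0036,cm) for q in c])
    f=np.polyfit(W[:,0],W[:,1],1);e=plane("wrist",(c[0,0],ys.min()),tp[2]+.0036,cm)
    print(n,ys.min(),ys.max(),"bar yaw",np.arctan(f[0]),"tool",yaw-np.pi,"end-tool",e-tp,"lateral at tool",np.polyval(f,tp[0])-tp[1])
E
```

```text
w2 74 147 bar yaw -0.005327524217360811 tool -0.06659265358979294 end-tool [-0.09566338  0.00646551  0.0036    ] lateral at tool 0.005008912915451177
w7 74 147 bar yaw -0.018470978606388203 tool -0.07019265358979299 end-tool [-0.09555864  0.00650689  0.0036    ] lateral at tool 0.004068521509964531
```

Request:
servo_tool([
  [2, -6, 0, 0],
  [4, -12, 0, 0],
  [6, -18, 0, 0],
  [8.1, -24, 0, -0.3],
  [8.1, -27.2, 0, -0.3],
  [8.1, -27.2, 5, -0.3],
  [8.1, -27.2, 10.5, -0.3],
  [8.1, -27.2, 10.5, -0.3],
])

```text
time: 25.05
tool_pos: [0.4955, -0.2653, 0.0882]
ee_rot: [3.135, -0.01, 3.076]
wrist_force: [0.0, 0.4, -0.4]
width: 0.0093
finger_force: 30.0
```

Request:
servo_tool([
  [0, 0, 0, 0],
  [0, 0, 0, 0],
  [0, 0, 0, 0],
])

```text
time: 25.42
tool_pos: [0.5005, -0.269, 0.0962]
ee_rot: [-3.139, 0.004, 3.076]
wrist_force: [0.7, 0.1, -1.8]
width: 0.009
finger_force: 30.0
```

Request:
servo_tool([
  [0, 0.05, 1, 0],
  [0, 0.05, 2, 0],
  [0, 0.05, 3, 0],
  [0, 0.05, 4, 0],
  [0, 0.05, 4.3, 0],
  [0, 0.05, 4.3, 0],
  [0, 0.05, 4.3, 0],
])

```text
time: 26.3
tool_pos: [0.4994, -0.2681, 0.051]
ee_rot: [-3.141, 0.001, 3.075]
wrist_force: [0.7, -0.2, -1.6]
width: 0.0089
finger_force: 30.0
```

Request:
servo_tool([
  [0, 0.05, 0.4, -0.1],
  [0, 0.05, 0.8, -0.1],
  [0, 0.05, 1.2, -0.1],
  [0, 0.05, 1.6, -0.1],
  [0, 0.05, 1.6, -0.1],
  [0, 0.05, 1.6, -0.1],
])

```text
time: 27.05
tool_pos: [0.4991, -0.2674, 0.0344]
ee_rot: [-3.142, -0.0, 3.077]
wrist_force: [0.2, -0.5, -0.1]
width: 0.009
finger_force: 30.0
```

Request:
servo_tool([
  [0, 0, 0, 0],
  [0, 0, 0, 0],
  [0, 0, 0, 0],
  [0, 0, 0, 0],
  [0, 0, 0, 0],
  [0, 0, 0, 0],
  [0, 0, 0, 0],
  [0, 0, 0, 0],
], claw=0)

```text
time: 28.05
tool_pos: [0.4992, -0.2673, 0.0345]
ee_rot: [-3.142, 0.0, 3.077]
wrist_force: [-1.1, -0.5, 0.6]
width: 0.0854
finger_force: 0.0
```

Request:
servo_tool([
  [0, 0, -2, 0],
  [0, 0, -6, 0],
  [0, 0, -12, 0],
  [0, 0, -18, 0],
  [0, 0, -18.5, 0],
  [0, 0, -18.5, 0],
  [0, 0, -18.5, 0],
])

```text
time: 28.92
tool_pos: [0.4983, -0.2667, 0.2169]
ee_rot: [3.139, -0.004, 3.077]
wrist_force: [-0.2, -0.6, -0.2]
width: 0.094
finger_force: 0.0
```

```bash
python3 w.py w8
```

```text
28.925 [ 0.4983 -0.2667  0.2169] [ 3.1394 -0.0039  3.0773] 0.09398123390183989 [-0.59  0.12  1.33 -0.    1.69 -2.1 ]
cam [ 0.42651933 -0.2626254   0.38098401] look [ 0.24365821 -0.0130106  -0.96977389] [285.24642342   0.         249.88374618]
```

View pics/w8b.png

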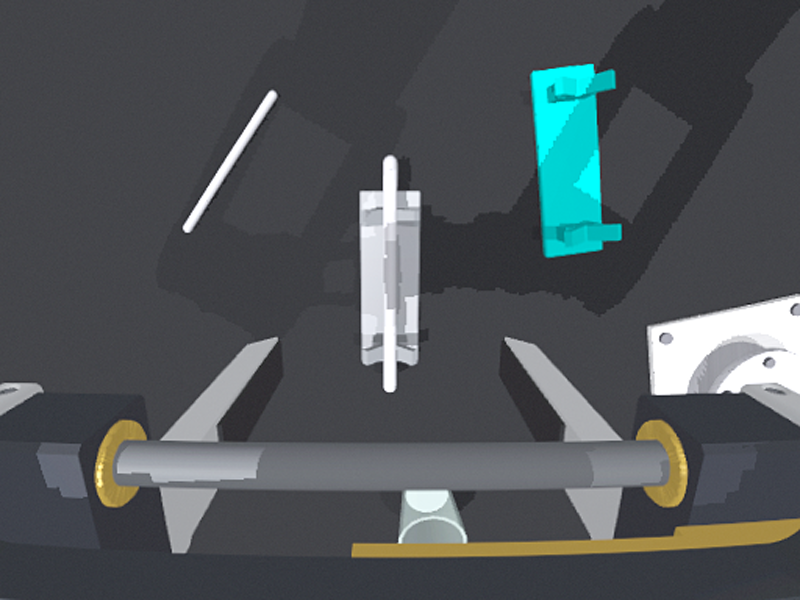

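The bar lies in both notches, from (390,157) to (390,390), and the beaker and the other ware are where they were. I'm handing in.

```bash
python3 -c "
from bench import *
print(close_job())"
```

```text
the job is handed in; nothing more can be done
None
```

The washer's tab was dragged about 3.1 mm (measured from the wrist camera), and the bar is back in the cradle's two notches, released; the job is handed in, with no verdict returned.

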